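Hold a card model house down on the suction board

ROBOT

A 6-joint arm with a two-finger parallel gripper is mounted at the origin on the work surface. World frame = base frame: x ahead of the robot, y to its left, z up, the work surface at z = 0. Lengths are in m, angles in rad, forces in N, time in s.
With the tool pointing down it reaches from about 0.425 to 0.95 m from the base axis. Payload 3.5 kg.
Tool frame: the origin (TCP) lies on the centre line of the jaws, within the pads' length; the fingertips stand 14 mm ahead of it and the grasp point (between the pads) lies 5 mm behind it (ctrl.finger_overhang is the distance from the TCP to the fingertips, in m); z points along the fingers, y is the line along which they close (so a half turn about z gives the same grasp; the last joint's range is limited). The gripper opens to 85 mm and grips with 20 to 120 N. Pads are 22 mm wide; open, the fingers measure 114 mm over their backs; the gripper's body (76 mm by 85 mm) begins 54 mm behind the grasp point. The pads swing forward as they close: fully open they stand 13 mm farther back than shut.
Start: joints at [-1.487, 0.286, 1.577, -0, 1.279, -0.15], TCP at [0.156, -0.657, 0.245] pointing down, gripper open.
Joint ranges: [-2.77, 2.77], [-0.9, 2.22], [0.21, 2.48], [-1.53, 4.67], [0.24, 2.81], [-2.84, 2.84]. Speed limits (rad/s): [2.79, 2.79, 3.14, 3.14, 3.14, 3.14].

INTERFACE

Orientations are given as a unit quaternion [x, y, z, w].
In Python, from plant import ctrl gives the robot as it stands.
- The arm moves only by the tool send_rows, never from a script. Its argument "moves" is text: rows parted by semicolons, each of 7 numbers parted by spaces: the turn, a rotation vector about the tool's x, y, z in units of 360 degrees (1.0 is 360 degrees), then the shift along the tool's x, y, z in units of 20 cm (1.0 is 20 cm), then the gripper's target within -1 to 1 (fully open at 1, half-way at 0, shut at -1). A call has 1 to 12 rows; each row is the pose to reach, as a shift and turn from the pose commanded when the call began, along the tool's axes at that moment, turning the shorter way round; what a row does not reach only later rows make up. A row lasts 1/8 s, in which the tool goes at most 62.5 mm and 10.7 degrees, less where a joint would pass 70% of its speed; a pose out of reach is approached as far as the arm can. A call with a number of a shift or a turn outside -1 to 1 is refused whole. A call with a gripper value outside its range is refused whole. The fingers move at their own pace and stop on an object; "newtons" is the grip in N (left out, the last holds). Time passes only in rows, so rows that repeat a pose let the fingers close. It gives the time, the measured TCP pose, the force, the opening and the grip force at its end, in the units of the state.
- ctrl.get_state(): the state, without advancing time (a new reading comes with each control period).
- ctrl.read_camera(name): name is "scene" or "top" or "wrist"; returns a dict with "image" (480x640x3 uint8, red, green, blue), "fovy" (degrees; the focal length in pixels is half the picture's height over the tangent of half this angle, whatever the lens; pixels are square), "cx", "cy" (the principal point, pixels), "extrinsics" (4x4, takes a point from camera to world coordinates). Camera axes: x right, y up, looking along -z (the intrinsics and any distortion apply to the point x, -y, -z); pixel columns grow to the right and rows downward; lengths in m; the calibration is good to about 2 mm. A picture is of the moment at which its call begins. There is no depth.
- ctrl.sign_off(): hands the job in; it is judged then, once.
The state is a dict: "time": time; "qpos": joint angles; "dq": joint speeds; "joint_efforts": joint torques, N m; "eef_pos": TCP position; "tcp_rot": TCP orientation; "contact_force": force on the tool from outside, world axes, zero at the start; "wrist_torque": the same for the moment, N m; "opening": opening from 0.0 (shut) to 1.0 (fully open); "finger_force": force on a finger pad.
Only numpy, scipy, OpenCV 4.12 (cv2) and the standard library are available. Lean on these libraries where they do the work, as an engineer would, in place of code of your own. Each camera call takes 0.05 s, during which the arm holds its last target. There are 200 camera calls.

TASK

With a fingertip, push the red-roofed model house across the suction board until its wall lies flat against the blue fence; then push the red lever of the suction valve away from its starting end, past the first notch, all the way to its far stop, where it must stay. Only push: do not lift or tip the house, and do not disturb the other things.

Things in the scene. Friction and masses are not known exactly. Their poses are not given: they have to be found in the camera images.
- house: The loose model house to push, about 160 g: white card walls, grey windows, terracotta-red gable roof. Walls 75 mm (its x) by 100 mm (its y), 45 mm high; ridge along its y, 69 mm high. Origin: centre of its underside. It starts standing on the board, its x axis within 0.3 rad of the board's x.
- board: Fixed aluminium suction board with small black holes, 260 (x) by 300 (y) by 22 mm high. Origin: centre of its underside, on the table; yaw within 0.25 rad. Near its far edge a blue fence 280 mm long (along y) rises 24 mm above it; the fence's near face is the plane x = +90 mm. The house's 100 mm wall goes against it, so the seated house's origin is at x = +52.5 mm.
- valve: Fixed suction valve, a grey box 170 (its x) by 76 (its y) by 50 mm high, on the table left or right of the board. Origin: centre of its underside. The red lever slides along a black slot in its top towards its +x, which points away from the robot (yaw within 0.4 rad). Black ticks mark off (one), first notch (two), far stop (three).
- paddle (a point): Centre of the lever's red paddle: an upright tab 14 mm thick (along the travel), 36 mm wide, 38 mm high, 62 to 100 mm above the table. At lever 0 it is at x = -40 mm, y = 0 of the valve's frame, at the far stop at x = +30 mm.
- lever (a joint): Lever travel in m along the valve's +x: 0 off (start), 0.035 first notch, 0.070 second and last, solid stop. Sprung into each notch, with a hump half-way between (at 0.0175 and 0.0525) that takes about 7 N to push it over; short of the second hump it springs back to the first notch, past it it snaps on to the stop and stays.
- house2: Bystander: small all-white model house, 70 by 80 mm, 69 mm high, on the table beyond the board. Origin: centre of its underside.
- house3: Bystander: larger all-white model house, 70 by 110 mm, 69 mm high, on the table beyond the board. Origin: centre of its underside.
- tape: Bystander: black desk tape dispenser with an amber roll, 140 mm (x) by 58 mm (y), 78 mm high, on the table on the other side of the board from the valve. Origin: centre of its underside.
- offcut: Bystander: small cork-brown offcut, 34 by 22 mm, 14 mm high, lying on the board near its left (board +y) edge. Origin: centre of its underside.
- cutter: Bystander: green craft knife, 170 mm long (x), 18 mm high, lying on the table near the robot on its left. Origin: middle of its underside.
- scissors: Bystander: scissors with teal handles, 185 mm long (x), 12 mm high, lying on the table near the robot on its right. Origin: at the pivot, on the table.
- gluestick: Bystander: yellow glue stick, 28 mm across, 95 mm high, standing at the left of the table. Origin: centre of its underside.

How it is judged:
On the way, in this order (a step that is already met when the one before it is completed fails the run):
1. the house lies flat against the blue fence (x of house in the frame of board between 0.0475 and 0.056 m and angle between the x axis of house and the x axis of board, either way round below 0.08 rad and z of house in the frame of board between 0.018 and 0.026 m and angle between house's own z axis and vertical below 0.06 rad), for 0.2 s.
2. the lever is at its far stop (value of joint lever above 0.066 m), for 0.2 s.
At the end, for the whole second after the job is handed in: The house stands upright on the board, at rest, with its long wall within 5 mm of the fence and parallel to it within 0.08 rad, and the lever rests within 4 mm of its far stop. The house was seated before the lever reached the stop (all of step 1 and value of joint lever above 0.066 m and linear speed of house below 0.01 m/s); the robot touches nothing.
It fails at once if the house is lifted off the board (more than 12 mm) or tipped (more than 0.3 rad) (z of house in the frame of board above 0.034 m or angle between house's own z axis and vertical above 0.3 rad).
It fails at once if another thing is moved more than 20 mm (distance of any of house2, house3, tape, offcut, cutter, scissors, gluestick from where it was at the start of the episode above 0.02 m).
It also fails if it takes over 51 s, if anything falls off the work surface, if the arm or the gripper's body presses on something with over 40 N, if the wrist force passes 120 N, or if a joint passes its speed limit or range.

## Working session

There is one attempt and no reset: what is moved stays moved. The work goes in short steps, Python scripts to look and compute and a tool call to move; the robot and the scene stay as the last step left them, time stands still between calls to the robot, and variables do not carry over. Pictures are saved under pics/ and viewed, at most 10 in all, crops included, and the job is handed in when it is done.

Besides the shell and the picture viewer there is one more tool, called after "Emit:" as name(argument=value, ...) on one line, values as JSON. send_rows: Moves the arm, as the interface text tells. Its arguments: {"type":"object","properties":{"moves":{"type":"string"},"newtons":{"type":"number"}},"required":["moves"]}

```bash
mkdir -p pics; ls; cat > h.py <<'E'
import numpy as np, cv2
from plant import ctrl
def grab(n,f=None):
    c=ctrl.read_camera(n)
    if f: cv2.imwrite(f,cv2.cvtColor(c['image'],cv2.COLOR_RGB2BGR))
    return c
def ray(c,u,v,z):
    f=240/np.tan(np.radians(c['fovy'])/2);E=np.array(c['extrinsics'])
    d=E[:3,:3]@np.array([(u-c['cx'])/f,-(v-c['cy'])/f,-1]);o=E[:3,3]
    return o+d*(z-o[2])/d[2]
def proj(c,p):
    f=240/np.tan(np.radians(c['fovy'])/2);E=np.array(c['extrinsics'])
    q=E[:3,:3].T@(np.array(p)-E[:3,3]);return c['cx']+f*q[0]/-q[2],c['cy']-f*q[1]/-q[2]
E
python3 - <<'E'
from h import *
for n in('scene','top'):
    c=grab(n,f'pics/{n}0.png');print({k:v for k,v in c.items() if k!='image'})
s=ctrl.get_state();print(s)
E
```

```text
pics
{'fovy': 55.47352260403019, 'cx': 317.7240146593712, 'cy': 248.29656052504475, 'extrinsics': array([[-0.64539122, -0.59105933,  0.4838585 ,  1.04440915],
       [ 0.76368233, -0.4859266 ,  0.42504663,  0.47736489],
       [-0.01610806,  0.64383555,  0.76499433,  0.85112154],
       [ 0.        ,  0.        ,  0.        ,  1.        ]])}
{'fovy': 44.97350087007065, 'cx': 329.1649240161873, 'cy': 242.07293886320522, 'extrinsics': array([[-0.00303868,  0.99791279, -0.06450449,  0.47338251],
       [-0.99999384, -0.00314564, -0.00155672,  0.07416229],
       [-0.00175638,  0.06449937,  0.9979162 ,  1.30564544],
       [ 0.        ,  0.        ,  0.        ,  1.        ]])}
{'time': 0.1, 'qpos': array([-1.48698192e+00,  2.87112534e-01,  1.57807068e+00,  5.22404726e-05,
        1.27862128e+00, -1.49983609e-01]), 'dq': array([ 4.97918580e-04, -1.58449744e-03, -2.26449684e-03, -6.65811154e-05,
       -1.21083860e-03,  1.14287052e-03]), 'joint_efforts': array([ 8.18867684e-04, -4.07297516e+01, -2.93698722e+01, -1.33848462e-04,
        3.41598199e-03,  2.98689095e-06]), 'eef_pos': array([ 0.15638159, -0.65603539,  0.24404014]), 'tcp_rot': array([ 9.93175361e-01,  1.16625375e-01,  6.15734778e-05, -1.10448763e-03]), 'contact_force': array([-0.13331824, -0.34902391,  0.37983033]), 'wrist_torque': array([-0.01114153, -0.00156918,  0.00680079]), 'finger_force': 0.0, 'opening': 1.0029366466574352}
```

View pics/top0.png

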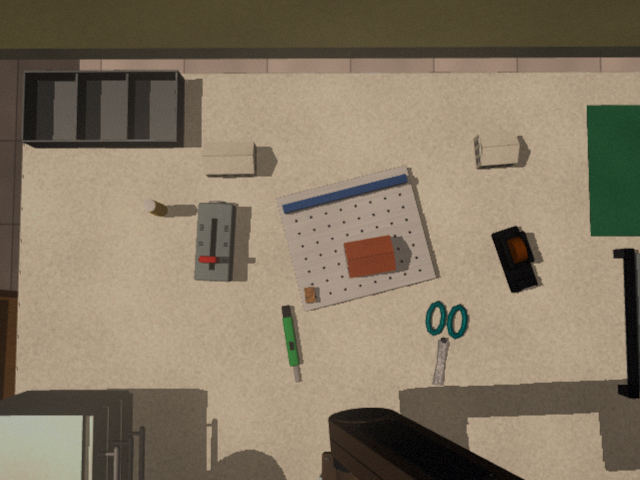

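View pics/scene0.png

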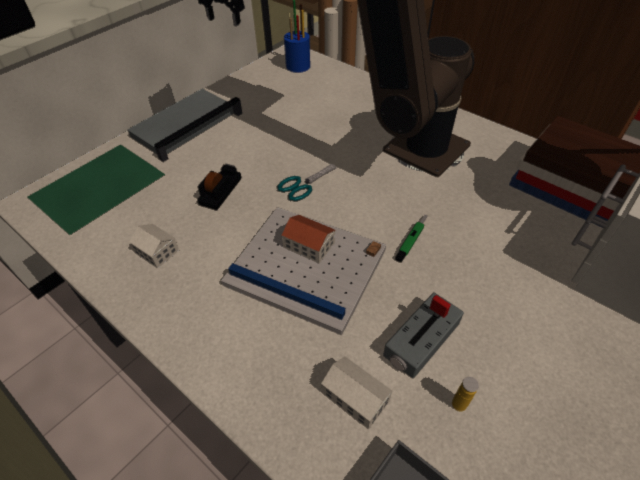

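The top view shows the fence from (283,209) to (407,179), the house roof around (370,256), the valve at (215,241) with its paddle at (208,260), and the offcut at (310,295). The scene view agrees with this. Next I measure each of them.

```bash
cat > m.py <<'E'
from h import *
def blob(c,mask,box=None):
    m=mask.astype(np.uint8)
    if box: k=np.zeros_like(m);x0,y0,x1,y1=box;k[y0:y1,x0:x1]=1;m&=k
    cs,_=cv2.findContours(m,cv2.RETR_EXTERNAL,cv2.CHAIN_APPROX_NONE)
    return max(cs,key=cv2.contourArea)[:,0,:].astype(float)
def rect(c,pts,z):
    P=np.array([ray(c,u,v,z)[:2] for u,v in pts],np.float32)*1000
    r=cv2.minAreaRect(P);b=cv2.boxPoints(r);e=[b[1]-b[0],b[2]-b[1]];e=max(e,key=np.linalg.norm)
    e=e if e[1]>0 else -e
    return np.array(r[0]),sorted(r[1]),np.degrees(np.arctan2(-e[0],e[1]))  # yaw if long side is y
def measure(c):
    h=cv2.cvtColor(c['image'],cv2.COLOR_RGB2HSV).astype(int);H,S,V=h[...,0],h[...,1],h[...,2]
    red=((H<12)|(H>172))&(S>120)&(V>70)
    o={}
    o['fence']=rect(c,blob(c,(H>100)&(H<125)&(S>120)&(V>50),(270,160,430,225)),.046)
    o['roof']=rect(c,blob(c,red,(270,170,440,310)),.067)
    o['paddle']=rect(c,blob(c,red&(S>170),(190,195,240,285)),.1)
    return o
if __name__=='__main__':
    c=grab('top')
    for k,v in measure(c).items(): print(k,v)
    h=cv2.cvtColor(c['image'],cv2.COLOR_RGB2HSV)
    for n,p in dict(valveTL=(204,203),valveTR=(236,204),valveBR=(233,280),valveBL=(196,279)).items(): print(n,ray(c,*p,.05))
    for n,p in dict(slotTop=(214,219),slotBot=(211,258)).items(): print(n,ray(c,*p,.05))
    for n,p in dict(ridgeL=(346,260),ridgeR=(395,254)).items(): print(n,ray(c,*p,.091))
    im=cv2.cvtColor(c['image'],cv2.COLOR_RGB2BGR)
    a=cv2.resize(im[190:310,180:440],None,fx=3,fy=3,interpolation=cv2.INTER_CUBIC)
    cv2.imwrite('pics/crop.png',a)
E
python3 m.py
```

```text
fence (array([623.15155029, 174.60523987]), [0.0, 0.0], np.float32(180.0))
roof (array([523.05407715, -11.21445465]), [76.021484375, 102.06755065917969], np.float32(9.841969))
paddle (array([516.64465332, 330.24627686]), [11.047531127929688, 33.386878967285156], np.float32(-4.936698))
valveTL [0.64078411 0.34878745 0.05      ]
valveTR [0.63836151 0.27897462 0.05      ]
valveBR [0.47304399 0.2842499  0.05      ]
valveBL [0.47544469 0.36429026 0.05      ]
slotTop [0.60566098 0.3266318  0.05      ]
slotBot [0.52076559 0.33230525 0.05      ]
ridgeL [0.51414867 0.04090119 0.091     ]
ridgeR [ 0.52640834 -0.06186596  0.091     ]
```

View pics/crop.png

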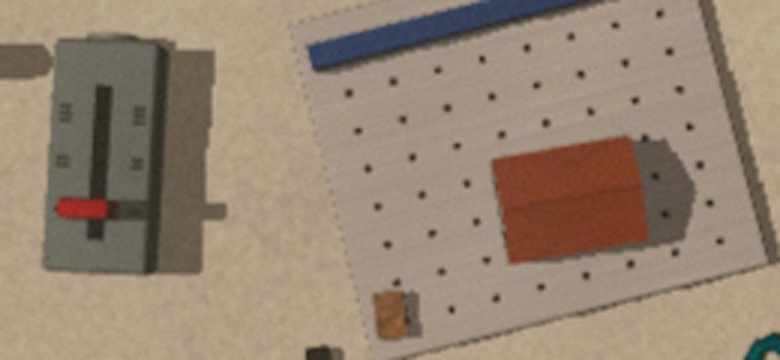

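```bash
python3 - <<'E'
from m import *
c=grab('top');im=c['image'].astype(int);b=(im[...,2]>im[...,0]+25)
p=blob(c,b,(270,160,430,225))
r=rect(c,p,.046);print(r)
h=cv2.cvtColor(c['image'],cv2.COLOR_RGB2HSV).astype(int)
red=((h[...,0]<12)|(h[...,0]>172))&(h[...,1]>120)&(h[...,2]>70)
p=blob(c,red,(270,170,440,310))
# line fits to near (lower) and far edges of roof by column
P=np.array([ray(c,u,v,.067)[:2] for u,v in p])
for name,sel in(('near',-1),('far',1)):
    Q=[]
    for y in np.unique(p[:,0])[5:-5]:
        k=p[p[:,0]==y]; v=k[:,1].max()+.5 if sel<0 else k[:,1].min()-.5
        Q.append(ray(c,y,v,.067)[:2])
    Q=np.array(Q);f=np.polyfit(Q[:,1],Q[:,0],1);print(name,np.degrees(np.arctan(-f[0])),f,Q[[0,-1]])
b_=np.array(im[...,2]>im[...,0]+25,np.uint8)
p=blob(c,b_,(270,160,430,225));Q=[]
for u in np.unique(p[:,0])[8:-8]:
    Q.append(ray(c,u,p[p[:,0]==u][:,1].max()+.5,.046)[:2])
Q=np.array(Q);f=np.polyfit(Q[:,1],Q[:,0],1);print('fence near',np.degrees(np.arctan(-f[0])),f,Q[[0,-1]])
E
```

```text
(array([662.36657715,  42.03299713]), [16.050865173339844, 277.3437805175781], np.float32(14.16958))
near 8.75947449044294 [-0.154084    0.48297967] [[ 0.48400359  0.03399729]
 [ 0.49225805 -0.05352248]]
far 9.34516096421389 [-0.16456573  0.55970847] [[ 0.55454281  0.03362729]
 [ 0.5649976  -0.05423572]]
fence near 14.20549529649692 [-0.25314096  0.66495977] [[ 0.62420049  0.15930989]
 [ 0.68292845 -0.07507872]]
```

Emit:
send_rows(moves="0 0 0 0.25 -0.25 0 0; 0 0 0 0.5 -0.5 0 0; 0 0 0 0.75 -0.75 0 0; 0 0 0 1 -1 0 0; 0 0 0 1 -1 0 0; 0 0 0 1 -1 0 0")

```text
time: 0.95
eef_pos: [0.3056, -0.4139, 0.2453]
tcp_rot: [0.993, 0.118, 0.0, 0.0]
contact_force: [0.5, 0.1, -1.1]
opening: 0.496
finger_force: 0.0
```

Emit:
send_rows(moves="0 0 0 0.25 -0.25 0 0; 0 0 0 0.5 -0.5 0 0; 0 0 0 0.75 -0.75 0 0; 0 0 0 1 -1 0 0; 0 0 0 1 -1 0 0; 0 0 0 1 -1 0 0; 0 0 0 1 -1 0 0")

```text
time: 1.82
eef_pos: [0.4526, -0.1761, 0.2452]
tcp_rot: [0.993, 0.116, -0.0, 0.0]
contact_force: [-0.6, -0.5, 0.3]
opening: 0.498
finger_force: 0.0
```

Emit:
send_rows(moves="0 0 -0.0022 0.19 -0.3 0 0; 0 0 -0.0022 0.19 -0.6 0 0; 0 0 -0.0022 0.19 -0.72 0 0; 0 0 -0.0022 0.19 -0.72 0.2 0; 0 0 -0.0022 0.19 -0.72 0.4 0; 0 0 -0.0022 0.19 -0.72 0.6 0; 0 0 -0.0022 0.19 -0.72 0.75 0; 0 0 -0.0022 0.19 -0.72 0.75 0")

```text
time: 2.82
eef_pos: [0.4544, -0.027, 0.0929]
tcp_rot: [0.992, 0.122, -0.003, -0.001]
contact_force: [0.1, -0.0, 0.0]
opening: 0.496
finger_force: 0.0
```

```bash
python3 - <<'E'
from h import *
grab('scene','pics/s1.png');c=grab('wrist','pics/w1.png')
a=cv2.imread('pics/s1.png')[170:330,200:420];a=cv2.resize(a,(440,320));b=cv2.resize(cv2.imread('pics/w1.png'),(360,270));o=np.zeros((320,800,3),np.uint8);o[:,:440]=a;o[:270,440:]=b
cv2.imwrite('pics/v1.png',o);print(ctrl.finger_overhang)
E
```

```text
0.014
```

View pics/v1.png

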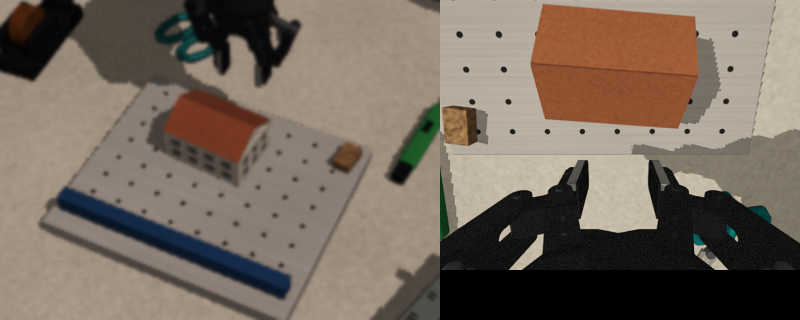

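The fingers are behind the house, centred on its near wall. I lower them and push.

Emit:
send_rows(moves="0 0 0 0 0 0.1 0; 0 0 0 0 0 0.2 0; 0 0 0 0.05 0 0.2 0; 0 0 0 0.1 0 0.2 0; 0 0 0 0.15 0 0.2 0; 0 0 0 0.2 0 0.2 0; 0 0 0 0.25 0 0.2 0; 0 0 0 0.3 0 0.2 0; 0 0 0 0.3 0 0.2 0")

```text
time: 4.05
eef_pos: [0.5159, -0.011, 0.0554]
tcp_rot: [0.992, 0.124, 0.001, 0.0]
contact_force: [0.2, 0.3, 0.2]
opening: 0.497
finger_force: 0.0
```

```bash
python3 - <<'E'
from h import *
grab('scene','pics/s2.png');c=grab('wrist','pics/w2.png')
a=cv2.imread('pics/s2.png')[170:330,200:420];a=cv2.resize(a,(440,320));b=cv2.resize(cv2.imread('pics/w2.png'),(360,270));o=np.zeros((320,800,3),np.uint8);o[:,:440]=a;o[:270,440:]=b
cv2.imwrite('pics/v2.png',o)
E
```

```text
(no output)
```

View pics/v2.png

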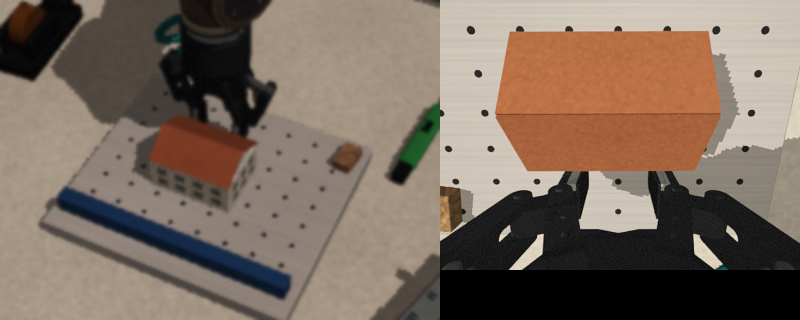

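The house is now square to the fingers, so I push on towards the fence.

Emit:
send_rows(moves="0 0 0 0.05 0 0 0; 0 0 0 0.1 0 0 0; 0 0 0 0.15 0 0 0; 0 0 0 0.2 0 0 0; 0 0 0 0.24 0 0 0; 0 0 0 0.26 0 0 0; 0 0 0 0.275 0 0 0; 0 0 0 0.29 0 0 0; 0 0 0 0.3 0 0 0")

```text
time: 5.28
eef_pos: [0.5728, 0.0035, 0.0553]
tcp_rot: [0.992, 0.123, -0.0, -0.0]
contact_force: [-1.4, -0.6, 0.6]
opening: 0.503
finger_force: 0.6
```

```bash
python3 - <<'E'
from h import *
grab('scene','pics/s3.png');c=grab('wrist','pics/w3.png')
a=cv2.imread('pics/s3.png')[170:330,200:420];a=cv2.resize(a,(440,320));b=cv2.resize(cv2.imread('pics/w3.png'),(360,270));o=np.zeros((320,800,3),np.uint8);o[:,:440]=a;o[:270,440:]=b
cv2.imwrite('pics/v3.png',o)
E
```

```text
(no output)
```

View pics/v3.png

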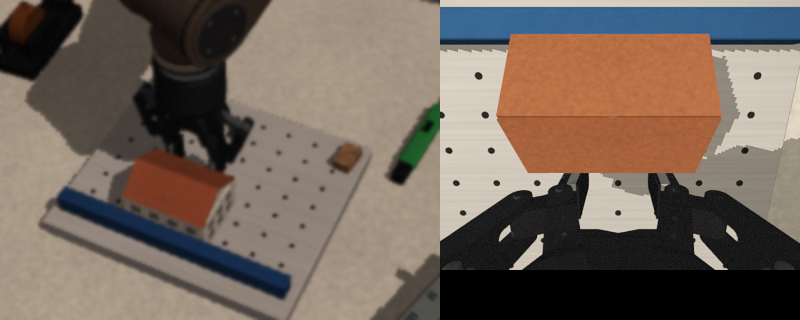

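The house is within a few millimetres of the fence. I creep forward and watch the force.

Emit:
send_rows(moves="0 0 0 0.01 0 0 0; 0 0 0 0.015 0 0 0; 0 0 0 0.02 0 0 0; 0 0 0 0.02 0 0 0")

```text
time: 5.88
eef_pos: [0.5744, 0.004, 0.055]
tcp_rot: [0.992, 0.124, -0.003, -0.0]
contact_force: [-8.9, -3.5, 5.7]
opening: 0.5
finger_force: 4.5
```

The force jumped to about 10 N, so the house is on the fence. I hold there briefly, back off and verify.

Emit:
send_rows(moves="0 0 0 0.005 0 0 0; 0 0 0 0.005 0 0 0; 0 0 0 0 0 0 0; 0 0 0 -0.05 0 0 0; 0 0 0 -0.15 0 0 0; 0 0 0 -0.25 0 -0.2 0; 0 0 0 -0.25 0 -0.5 -1; 0 0 0 -0.25 0 -0.75 -1; 0 0 0 -0.25 0 -0.75 -1")

```text
time: 7.0
eef_pos: [0.5317, -0.0084, 0.2117]
tcp_rot: [0.992, 0.123, 0.007, 0.002]
contact_force: [-0.3, 0.2, -0.3]
opening: -0.001
finger_force: 0.0
```

```bash
python3 - <<'E'
from m import *
c=grab('wrist','pics/w4.png')
h=cv2.cvtColor(c['image'],cv2.COLOR_RGB2HSV).astype(int)
red=((h[...,0]<14)|(h[...,0]>172))&(h[...,1]>100)&(h[...,2]>70)
b=c['image'][...,2].astype(int)>c['image'][...,0]+25
def edge(m,z,low):
    p=blob(c,m);us=np.unique(p[:,0])[10:-10]
    Q=np.array([ray(c,u,p[p[:,0]==u][:,1].max()+.5 if low else p[p[:,0]==u][:,1].min()-.5,z)[:2] for u in us])
    f=np.polyfit(Q[:,1],Q[:,0],1);a=np.arctan(-f[0]);return np.degrees(a),f[1]*np.cos(a)
print('house near eave',edge(red,.067,True),'far',edge(red,.067,False))
for z in(.022,.046): print('fence far top',z,edge(b,z,False),'near',edge(b,z,True))
E
```

```text
house near eave (np.float64(14.05574761348619), np.float64(0.5686109840920864)) far (np.float64(14.227542677000164), np.float64(0.6440844293199))
fence far top 0.022 (np.float64(14.302930118039807), np.float64(0.6668739900681904)) near (np.float64(14.763138400066447), np.float64(0.6486148653711354))
fence far top 0.046 (np.float64(14.302930118039868), np.float64(0.6602571525439491)) near (np.float64(14.763138400066612), np.float64(0.6432898704888791))
```

View pics/w4.png

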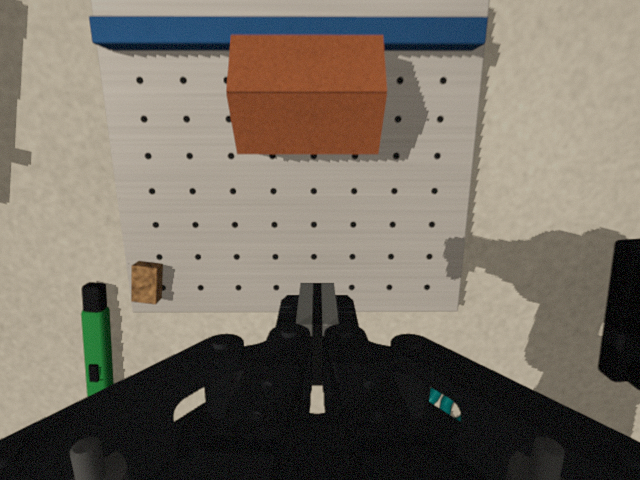

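The house is flat against the fence: its far eave is at 0.644 m against 0.643–0.646 m for the fence face, and both angles are about 14.2°. Next is the valve.

Emit:
send_rows(moves="0 0 0.025 0 -0.3 0 -1; 0 0 0.05 0 -0.6 0 -1; 0 0 0.05 0 -0.9 0 -1; 0 0 0.05 0 -1 0 -1; 0 0 0.05 0 -1 0 -1")

```text
time: 7.68
eef_pos: [0.4779, 0.1872, 0.2035]
tcp_rot: [0.999, -0.032, -0.001, 0.0]
contact_force: [-0.3, -1.5, 0.3]
opening: 0.001
finger_force: 0.0
```

```bash
python3 - <<'E'
from m import *
for n in('top','wrist'):
    c=grab(n,f'pics/{n}5.png')
    h=cv2.cvtColor(c['image'],cv2.COLOR_RGB2HSV).astype(int)
    red=((h[...,0]<8)|(h[...,0]>172))&(h[...,1]>185)&(h[...,2]>70)
    try:
        p=blob(c,red,(190,195,240,285) if n=='top' else (0,0,320,480));print(n,p.min(0),p.max(0),rect(c,p,.1))
    except Exception as e: print(n,e)
print(ctrl.get_state()['eef_pos'],ctrl.get_state()['tcp_rot'])
E
```

```text
top [199. 257.] [213. 261.] (array([516.83062744, 332.42565918]), [8.324378967285156, 29.112873077392578], np.float32(-0.17801906))
wrist [ 50. 180.] [118. 206.] (array([518.91815186, 325.62887573]), [16.00784683227539, 42.742340087890625], np.float32(-3.6877563))
[0.47882919 0.18559346 0.20412442] [ 9.99448376e-01 -3.32003044e-02 -7.62938209e-04  3.19763301e-04]
```

View pics/wrist5.png

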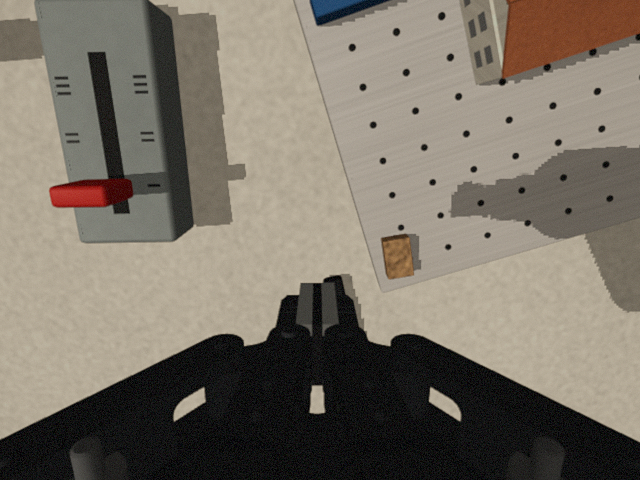

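The paddle is at (0.518, 0.329) with a yaw of about -3.8°, and the tool is already aligned with it. I go behind it and lower the fingers.

Emit:
send_rows(moves="0 0 0 -0.01 -0.3 0 -1; 0 0 0 -0.01 -0.6 0 -1; 0 0 0 -0.01 -0.73 0 -1; 0 0 0 -0.01 -0.73 0.15 -1; 0 0 0 -0.01 -0.73 0.4 -1; 0 0 0 -0.01 -0.73 0.55 -1; 0 0 0 -0.01 -0.73 0.61 -1; 0 0 0 -0.01 -0.73 0.61 -1")

```text
time: 8.78
eef_pos: [0.4872, 0.331, 0.0828]
tcp_rot: [0.999, -0.034, -0.001, 0.0]
contact_force: [0.1, 0.4, 1.1]
opening: -0.0
finger_force: 0.0
```

Emit:
send_rows(moves="0 0 0 0.05 0 0 -1; 0 0 0 0.1 0 0 -1; 0 0 0 0.14 0 0 -1; 0 0 0 0.18 0 0 -1; 0 0 0 0.22 0 0 -1; 0 0 0 0.22 0 0 -1")

```text
time: 9.52
eef_pos: [0.532, 0.3288, 0.0837]
tcp_rot: [0.999, -0.034, 0.001, -0.0]
contact_force: [0.3, -0.3, -0.4]
opening: 0.005
finger_force: 0.0
```

```bash
python3 - <<'E'
from h import *
grab('scene','pics/s6.png');c=grab('wrist','pics/w6.png')
a=cv2.imread('pics/s6.png')[260:420,330:510];a=cv2.resize(a,(440,390));b=cv2.resize(cv2.imread('pics/w6.png'),(360,270));o=np.zeros((390,800,3),np.uint8);o[:,:440]=a;o[:270,440:]=b
cv2.imwrite('pics/v6.png',o)
E
```

```text
(no output)
```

View pics/v6.png

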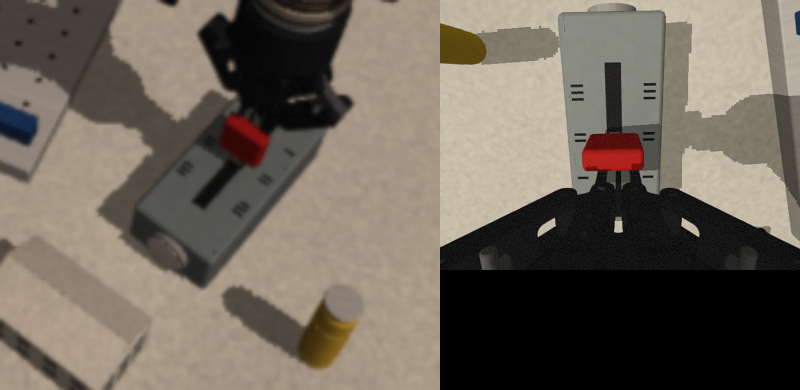

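The lever is at the first notch, with the fingers centred behind the paddle. I push on to the stop.

Emit:
send_rows(moves="0 0 0 0.04 0 0 -1; 0 0 0 0.08 0 0 -1; 0 0 0 0.12 0 0 -1; 0 0 0 0.15 0 0 -1; 0 0 0 0.17 0 0 -1; 0 0 0 0.18 0 0 -1; 0 0 0 0.185 0 0 -1; 0 0 0 0.185 0 0 -1")

```text
time: 10.62
eef_pos: [0.5677, 0.3265, 0.0833]
tcp_rot: [0.999, -0.033, -0.0, 0.0]
contact_force: [-0.4, -0.6, 0.3]
opening: -0.003
finger_force: 0.0
```

Emit:
send_rows(moves="0 0 0 -0.05 0 0 -1; 0 0 0 -0.1 0 0 -1; 0 0 0 -0.1 0 -0.25 -1; 0 0 0 -0.1 0 -0.5 -1; 0 0 0 -0.2 0 -0.7 -1; 0 0 0 -0.3 0 -0.7 -1; 0 0 0 -0.3 0 -0.7 -1")

```text
time: 11.5
eef_pos: [0.5063, 0.3308, 0.2238]
tcp_rot: [0.999, -0.033, 0.0, -0.0]
contact_force: [-0.4, -0.2, -0.0]
opening: 0.0
finger_force: 0.0
```

```bash
python3 - <<'E'
from m import *
c=grab('wrist','pics/w7.png')
h=cv2.cvtColor(c['image'],cv2.COLOR_RGB2HSV).astype(int)
red=((h[...,0]<8)|(h[...,0]>172))&(h[...,1]>185)&(h[...,2]>70)
p=blob(c,red,(100,0,420,480));print(rect(c,p,.1))
t=grab('top');h=cv2.cvtColor(t['image'],cv2.COLOR_RGB2HSV).astype(int)
red=((h[...,0]<12)|(h[...,0]>172))&(h[...,1]>120)&(h[...,2]>70)
print('house',rect(t,blob(t,red,(270,170,440,310)),.067))
E
```

```text
(array([586.21520996, 328.6401062 ]), [13.168420791625977, 34.150840759277344], np.float32(-3.687931))
house (array([620.5703125 ,  16.90995407]), [76.43450927734375, 101.75626373291016], np.float32(13.892347))
```

View pics/w7.png

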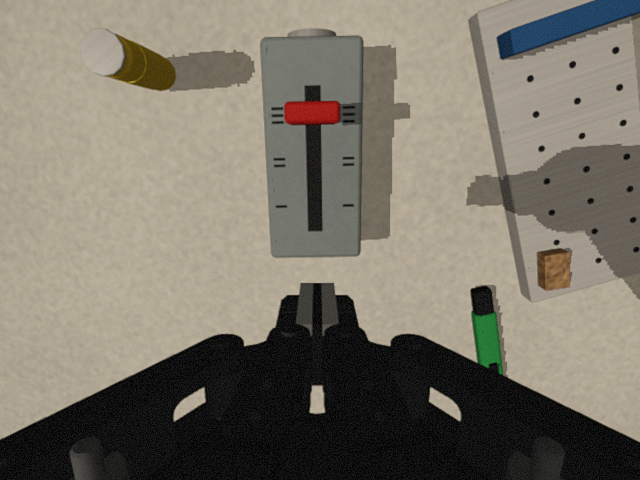

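The lever is at the three-tick stop (about 69 mm of travel), the house is seated at 13.9°, and the robot is clear of everything.

```bash
python3 -c "
from plant import ctrl
print(ctrl.sign_off())"
```

```text
the job is handed in; nothing more can be done
None
```

I handed the job in at about 11.5 s: the house is flat against the blue fence (about 1 mm and 0.3° by camera), the lever is at its far stop, and the robot is clear; `sign_off()` returned no verdict.

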